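Seat the tap core in its cleaning block and clamp it

TASK

Move the tap core from the ring holder into the socket of the cleaning block. A slot hidden at the bottom of the socket takes the tongue under the core: press lightly and turn the core until you feel it drop fully home with its collar flush on the socket's rim, and let go. Only then swing the hinged clamp bar over and press it gently down until its pad rests on the core; never force anything, and leave the jigger and the spare nozzle standing where they are.

Things in the scene. Friction and masses are not known exactly. Their poses are not given: they have to be found in the camera images.
- core_grip (a point): Centre of the black grip wing on the loose tap core (steel plug, about 0.2 kg). Wing: 14 mm thick along this point's x, 36 mm long along y, 32 mm high; z up. The core's top is 16 mm above this point, the collar's top 24 mm below it. Pinch the wing across its 14 mm from above with the pads' middle at this point. Starts upright in the ring holder, wing top 86 mm above the counter.
- core_tongue (a point): Centre of the underside of the core's tongue, 63 mm below core_grip, axes alike. Tongue: 10 mm thick (x), 30 mm long (y), 9 mm high, running the same way as the wing; half a turn fits the same. Above it a plug 36 mm across with a chamfered foot, then 33 mm above this point the underside of a collar 52 mm across and 6 mm thick. More than 50 N damages the core.
- holder_rim (a point): Centre of the upper rim, 40 mm above the counter, of the fixed grey ring holder (66 mm across, foot 90 mm, hole 41 mm) in which the core starts, its collar resting on this rim. Lift the core straight up at least 45 mm to clear it.
- block: Fixed cleaning block: aluminium base plate 84 mm (x) by 155 mm (y) by 8 mm with a steel socket tower and, 92 mm towards its +y, a hinge post carrying the clamp bar. Origin: on the socket's axis at counter height; z up.
- socket_rim (a point): Centre of the socket's mouth, top of its round steel tower (64 mm across, rim 44 mm above the counter); axes as the block's. Bore 38 mm across. Fully home, the core's collar lies on this rim, core_grip 30 mm above it. With the tongue resting across the floor instead of in the slot, the core stands 7.5 mm proud (core_grip 37.5 mm above).
- socket_floor (a point): Centre of the socket's floor, 25.5 mm below the rim: a rigid steel seat with a slot across its middle, 12.5 mm wide, 10 mm deep. The slot's direction is not measured: it is turned 0.15 to 0.8 rad counterclockwise (seen from above) from the block's y axis. The tongue drops in when within about 0.06 rad of it. Turn the core with 3 to 10 N of downward pressure to find it. This point's axes are the block's, not the slot's.
- clamp (a joint): Angle of the clamp bar above level, rad: 0 is closed (pad just touching a fully seated core), 1.75 to 2.0 open at the start (upright, leaning away from the socket), stop at 2.05. A proud core stops it near 0.08. The hinge is stiff by friction (about 0.14 N m): the bar stays where it is left; 1 to 3 N at its handle moves it.
- clamp_hinge (a point): Point on the clamp's hinge axis, 102 mm above the counter, 92 mm from the socket's axis towards the block's +y. The axis is level, along the block's x. Axes as the block's.
- clamp_handle (a point): Middle of the clamp bar's black cross handle, a round bar 14 mm thick, 66 mm long, parallel to the hinge axis, 122 mm from it. The bar is 22 mm wide, 8 mm thick, with a rubber pad 92 mm from the hinge. Closed, the handle is 102 mm above the counter, 30 mm past the socket's axis on the block's -y side. To close, push the handle from its outer (+y) side over the top, then down.
- core: The tap core as a whole; origin as core_tongue.
- jigger: Loose steel double jigger, 45 mm across, 87 mm high, a bystander; origin under its centre.
- spare_nozzle: Loose pale nozzle, 29 mm across, 62 mm high, standing, a bystander; origin under its centre.
There are look-alikes about, which are no part of the job. What is shaped like the core but brown is not meant.

How it is judged (in metres and radians):
On the way:
1. the core is fully home in the socket and let go, with the clamp still open (z of core_grip in the frame of block between 0.071 and 0.0765 m and horizontal distance between core_grip and socket_rim below 0.004 m and angle between core_grip's own z axis and vertical below 0.06 rad and value of joint clamp above 0.6 rad and contact force between the fingers and core below 0.05 N), for 0.2 s.
At the end, for the whole second after the job is handed in: The core is fully home: its collar within about 2.5 mm of the socket rim (core_grip less than 32.5 mm above socket_rim), within 4 mm of the socket's axis and within 0.06 rad of upright, at rest, and the clamp bar lies closed over it (joint under 0.03 rad) (z of core_grip in the frame of block between 0.071 and 0.0765 m and horizontal distance between core_grip and socket_rim below 0.004 m and angle between core_grip's own z axis and vertical below 0.06 rad and value of joint clamp below 0.03 rad and linear speed of core below 0.02 m/s and velocity of joint clamp below 0.05 rad/s); the robot touches nothing.
It fails at once if the core is pressed into the block with more than 60 N while the clamp is open (value of joint clamp above 0.3 rad and contact force between block and core above 60 N).
It fails at once if the clamp is forced: pad and socket together press on the core with more than 100 N (50 N each) (contact force between block and core above 100 N).
It fails at once if the clamp is swung down (below 0.5 rad) while the core is not fully home (value of joint clamp below 0.5 rad and not (z of core_grip in the frame of block between 0.071 and 0.0765 m and horizontal distance between core_grip and socket_rim below 0.004 m and angle between core_grip's own z axis and vertical below 0.06 rad)).
It fails at once if the jigger or the spare nozzle is moved by more than 25 mm or tipped (distance of any of jigger, spare_nozzle from where it was at the start of the episode above 0.025 m or angle between any of jigger, spare_nozzle's own z axis and vertical above 0.5 rad).
It also fails if it takes over 70 s, if anything falls off the work surface, if the arm or the gripper's body presses on something with over 40 N, if the wrist force passes 120 N, or if a joint passes its speed limit or range.

ROBOT

A 6-joint arm with a two-finger parallel gripper is mounted at the origin on a cart in front of the work surface, level with it; the furniture and walls round the work are solid. World frame = base frame: x ahead of the robot, y to its left, z up, the work surface at z = 0. Lengths are in m, angles in degrees, forces in N, time in s.
With the tool pointing down it reaches from about 0.4 to 0.825 m from the base axis. Payload 7 kg.
Tool frame: the origin (TCP) lies at the very end of the fingers, on their centre line; the grasp point (between the pads) lies 19 mm behind it (r.hold_point_z is the distance from the TCP to the grasp point, in m); z points along the fingers, y is the line along which they close (so a half turn about z gives the same grasp; the last joint's range is limited). The gripper opens to 88 mm and grips with 3 to 60 N. Pads are 19 mm wide; open, the fingers measure 130 mm over their backs; the gripper's body (78 mm by 193 mm) begins 47 mm behind the grasp point.
Start: joints at [82.684, 20.546, 0.682, 0, -70.136, -16.507], TCP at [0.273, 0.617, 0.227] pointing down, gripper open.
Joint ranges: [-176.03, 176.03], [-82.01, 121.73], [-58.28, 71.71], [-173.87, 95.51], [-174.79, -0.11], [-173.66, 173.66]. Speed limits (degrees/s): [136.94, 136.94, 172.46, 180, 180, 180].

INTERFACE

Orientations are given as [roll, pitch, yaw] about the fixed x, y, z axes, in that order (R = Rz(yaw) Ry(pitch) Rx(roll)).
In Python, from plant import telemetry, vision, workorder, r gives the robot as it stands.
- The arm moves only by the tool move_arm, never from a script. Its argument "plan" is a list of rows, each a list of 7 numbers: the opening, from -1 (shut) to 1 (fully open), so that 0 is half open, then the shift along the world's x, y, z in m, then the turn, a rotation vector about the world's x, y, z in degrees. In form: [[fingers, dx, dy, dz, ax, ay, az], ...]. A call has 1 to 20 rows; each row shifts and turns the commanded pose from where the row before left it; what a row does not reach is not made up. A row lasts 1/8 s, in which the tool goes at most 62.5 mm and 10.7 degrees, less where a joint would pass 70% of its speed; a pose out of reach is approached as far as the arm can. A call is refused whole if a number of a shift passes 0.0625 or a number of a turn 10.7, either way. A call with a gripper value outside its range is refused whole. The fingers move at their own pace and stop on an object; "force" is the grip in N (left out, the last holds). Time passes only in rows, so rows that do not move let the fingers close. It gives the time, the measured TCP pose, the force, the opening and the grip force at its end, in the units of the state.
- telemetry.get_state(): the state, without advancing time (a new reading comes with each control period).
- vision.capture(name): name is "scene" or "top" or "wrist"; returns a dict with "img" (400x640x3 uint8, red, green, blue), "depth" (400x640 float32, m along the optical axis (not along the pixel's ray), 0 where there is no reading), "intrinsics" (3x3 intrinsics, pixels), "D" ([k1, k2, p1, p2, k3] as OpenCV has them; the pictures are not rectified), "R" (3x3) and "t" (3): a world point X has camera coordinates R X + t. Camera axes: x right, y down, z forward; pixel columns grow to the right and rows downward; lengths in m; the calibration is good to about 2 mm. A picture is of the moment at which its call begins.
- workorder.close_job(): hands the job in; it is judged then, once.
The state is a dict: "time_s": time; "joints": joint angles; "qd": joint speeds; "joint_torque": joint torques, N m; "tcp_pos": TCP position; "eef_rot": TCP orientation; "contact_force": force on the tool from outside, world axes, zero at the start; "moment": the same for the moment, N m; "gripper_width": finger opening in m; "gripper_force": force on a finger pad.
Only numpy, scipy, OpenCV 4.12 (cv2) and the standard library are available. Lean on these libraries where they do the work, as an engineer would, in place of code of your own. Each camera call takes 0.05 s, during which the arm holds its last target. There are 200 camera calls.

## Working session

There is one attempt and no reset: what is moved stays moved. The work goes in short steps, Python scripts to look and compute and a tool call to move; the robot and the scene stay as the last step left them, time stands still between calls to the robot, and variables do not carry over. Pictures are saved under pics/ and viewed, at most 10 in all, crops included, and the job is handed in when it is done.

Besides the shell and the picture viewer there is one more tool, called after "Emit:" as name(argument=value, ...) on one line, values as JSON. move_arm: Moves the arm, as the interface text tells. Its arguments: {"type":"object","properties":{"plan":{"type":"array"},"force":{"type":"number"}},"required":["plan"]}

```bash
ls; mkdir -p pics
cat > h.py <<'E'
import numpy as np, cv2
from plant import telemetry, vision, workorder, r
def cap(n):
    c=vision.capture(n); c['K']=np.array(c['intrinsics'],float); c['D']=np.array(c['D'],float)
    c['R']=np.array(c['R']);c['t']=np.array(c['t']); return c
def save(c,f): cv2.imwrite('pics/'+f,c['img'][:,:,::-1])
def rays(c,px):
    u=cv2.undistortPoints(np.array(px,float).reshape(-1,1,2),c['K'],c['D']).reshape(-1,2)
    return (np.c_[u,np.ones(len(u))]@c['R']), -c['R'].T@c['t']
def plane(c,px,z):
    d,o=rays(c,px); return o+d*((z-o[2])/d[:,2])[:,None]
def cloud(c):
    H,W=c['depth'].shape; v,u=np.mgrid[:H,:W]
    d,o=rays(c,np.c_[u.ravel(),v.ravel()]); return (o+d*c['depth'].ravel()[:,None]).reshape(H,W,3)
def pix(c,X):
    rv=cv2.Rodrigues(c['R'])[0]; return cv2.projectPoints(np.array(X,float).reshape(-1,3),rv,c['t'],c['K'],c['D'])[0].reshape(-1,2)
E
python3 - <<'E'
from h import *
s=telemetry.get_state(); print(s, r.hold_point_z)
for n in ('scene','top'):
    c=cap(n); save(c,n+'1.png'); print(n,-c['R'].T@c['t'],c['K'][0,0],(c['depth']>0).mean())
E
```

```text
pics
{'time_s': 0.0, 'joints': array([ 8.26833992e+01,  2.05916975e+01,  6.33485443e-01, -2.08874455e-02,
       -7.01371564e+01, -1.65049476e+01]), 'qd': array([ 0.10971004,  0.02650121, -0.0750377 , -0.01572973, -0.05239839,
       -0.0728039 ]), 'joint_torque': array([-1.30442904e-04, -5.82711482e+01,  2.93071997e+01,  6.99741215e+00,
        7.00251694e-03, -1.57603299e-04]), 'tcp_pos': array([0.272467  , 0.61701503, 0.22561514]), 'eef_rot': array([ 1.79902982e+02, -8.27032253e-03, -2.38286547e+01]), 'contact_force': array([ 0.71077769,  0.04159537, -0.26563811]), 'moment': array([-0.01567122,  0.01067073, -0.00618376]), 'gripper_force': 0.0, 'gripper_width': 0.08768491551574246} 0.0188
scene [-0.02831178  0.46826693  0.4927947 ] 426.0766786902018 0.99601953125
top [ 0.39213934 -0.06033639  0.93267377] 412.7988561099907 0.99624609375
```

View pics/scene1.png

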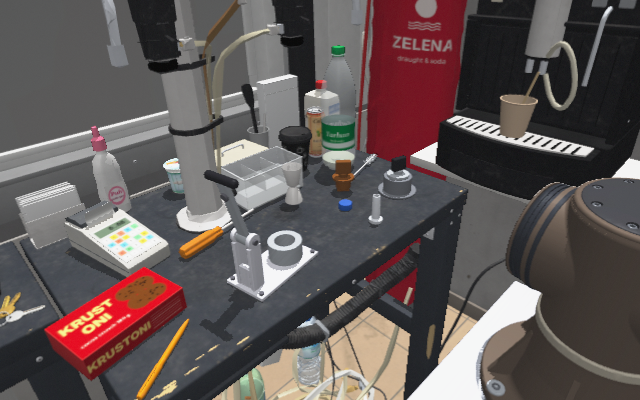

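View pics/top1.png

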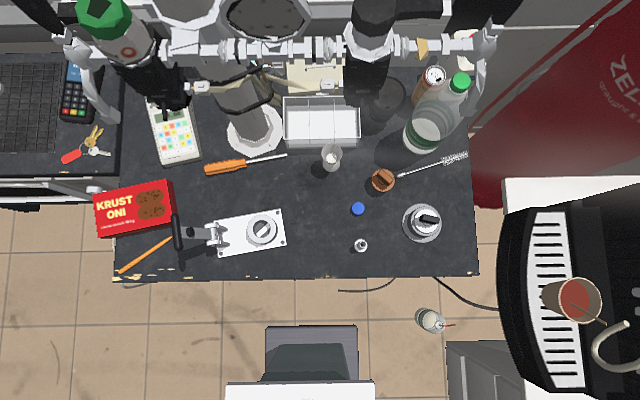

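The scene view shows the core (black wing) at about (397,165) in the ring holder, the brown look-alike at (343,178), the block's socket at (285,245) and the clamp upright at about (235,220). In the top view the core is at (425,220), the socket at (262,230), the handle at (177,232), the nozzle at (361,245) and the jigger at (332,157).

```bash
cat > m.py <<'E'
from h import *
def info(n,tag):
    c=cap(n); P=cloud(c); hsv=cv2.cvtColor(c['img'],cv2.COLOR_RGB2HSV); return c,P,hsv
if __name__=='__main__':
  for n in ('top','scene'):
    c,P,hsv=info(n,'')
    print(n)
    pc=plane(c,[[425,220] if n=='top' else [397,165]],0.07)[0]; print('core guess',pc)
    ps=plane(c,[[262,230] if n=='top' else [285,240]],0.044)[0]; print('sock guess',ps)
    near=lambda q,rr:np.hypot(P[...,0]-q[0],P[...,1]-q[1])<rr
    # wing: dark, high
    m=near(pc,.05)&(P[...,2]>.058)&(hsv[...,2]<90)
    X=P[m]; print('wing n',len(X),'zmax',X[:,2].max() if len(X) else 0)
    mt=m&(P[...,2]>.080)
    px=np.argwhere(mt)[:,::-1]
    if len(px)>5:
        q=plane(c,px,.086)[:,:2].astype(np.float32); rc=cv2.minAreaRect(q); print('wing top',q.mean(0),rc, np.linalg.svd(q-q.mean(0),full_matrices=False)[2][0])
    m=near(ps,.055)&(abs(P[...,2]-.044)<.005)
    px=np.argwhere(m)[:,::-1].astype(np.float32)
    q=plane(c,px,.044)[:,:2].astype(np.float32); print('rim n',len(q),cv2.minEnclosingCircle(q))
    m=near(pc,.055)&(abs(P[...,2]-.040)<.004)
    px=np.argwhere(m)[:,::-1].astype(np.float32)
    q=plane(c,px,.040)[:,:2].astype(np.float32); print('holder n',len(q),cv2.minEnclosingCircle(q))
    m=near(ps,.17)&(abs(P[...,2]-.008)<.004)&(hsv[...,2]>130)&(hsv[...,1]<60)
    m=cv2.morphologyEx(m.astype(np.uint8),cv2.MORPH_OPEN,np.ones((3,3)))
    k,l,st,_=cv2.connectedComponentsWithStats(m); b=1+st[1:,4].argmax()
    px=np.argwhere(l==b)[:,::-1].astype(np.float32)
    q=plane(c,px,.008)[:,:2].astype(np.float32); rc=cv2.minAreaRect(q); print('plate',rc,cv2.boxPoints(rc).tolist())
    m=near(ps,.3)&(P[...,2]>.15)&(P[...,2]<.27)&(P[...,0]<.45)
    X=P[m]; print('bar n',len(X),X.min(0) if len(X) else'',X.max(0) if len(X) else '')
    mh=m&(hsv[...,2]<70); X=P[mh]
    if len(X): print('handle',len(X),X.mean(0),np.percentile(X,[2,98],axis=0),np.linalg.svd(X-X.mean(0),full_matrices=False)[2][0])
    for nm,q0 in (('jig',[332,157]if n=='top' else [293,180]),('noz',[361,245] if n=='top' else [376,210])):
        a=plane(c,[q0],.04)[0]; mm=near(a,.06)&(P[...,2]>.02); X=P[mm]; print(nm,np.round(np.median(X,0),3),X[:,2].max())
    x,y=(262,230) if n=='top' else (285,245)
    cr=c['img'][max(0,y-60):y+60,x-100:x+60]; x2,y2=(425,220) if n=='top' else (397,175)
    cr2=c['img'][y2-60:y2+60,x2-50:x2+50]
    cv2.imwrite('pics/crop_%s.png'%n,cv2.resize(np.hstack([cr,cr2]),None,fx=3,fy=3,interpolation=cv2.INTER_CUBIC)[:,:,::-1])
E
python3 m.py
```

```text
top
core guess [ 0.48667429 -0.27258597  0.07      ]
sock guess [0.47458261 0.07314267 0.044     ]
wing n 147 zmax 0.08932338486569591
wing top [ 0.48739088 -0.27953368] ((0.48725613951683044, -0.27928534150123596), (0.035518381744623184, 0.014188124798238277), 74.58497619628906) [-0.254793  -0.9669956]
rim n 446 ((0.4774754047393799, 0.07449710369110107), 0.0318605937063694)
holder n 287 ((0.48725634813308716, -0.27982646226882935), 0.03307824581861496)
plate ((0.46973633766174316, 0.1220351830124855), (0.0832454189658165, 0.10484781116247177), 9.505227088928223) [[0.4200279116630554, 0.16686587035655975], [0.43734222650527954, 0.06345755606889725], [0.5194447636604309, 0.07720449566841125], [0.5021304488182068, 0.18061280250549316]]
bar n 140 [0.42650059 0.17608983 0.15146126] [0.44997363 0.19921272 0.22931907]
handle 97 [0.43736582 0.19008008 0.22467195] [[0.42651678 0.18410063 0.21926714]
 [0.4485606  0.19834575 0.22774576]] [-0.97135979 -0.22110241 -0.08702809]
jig [ 0.639 -0.097  0.484] 0.5818673205892908
noz [ 0.439 -0.14   0.054] 0.06516081935710027
scene
core guess [ 0.48176
[... 343 characters left out ...]
73)
holder n 201 ((0.48502784967422485, -0.272296279668808), 0.03576650470495224)
plate ((0.46884530782699585, 0.11237306892871857), (0.08499078452587128, 0.1552545577287674), 9.164883613586426) [[0.4145282208919525, 0.18224087357521057], [0.43925657868385315, 0.02896827459335327], [0.5231623649597168, 0.04250526428222656], [0.49843403697013855, 0.19577786326408386]]
bar n 274 [0.42462791 0.17936117 0.15328119] [0.44998892 0.20305944 0.22639713]
handle 153 [0.43583699 0.19732937 0.22128876] [[0.42557362 0.19015086 0.21409053]
 [0.44929308 0.20249147 0.2260203 ]] [-0.95196899 -0.29917507 -0.06518681]
jig [ 0.639 -0.093  0.36 ] 0.4208624169450448
noz [ 0.436 -0.133  0.043] 0.060996464508943415
```

View pics/crop_top.png

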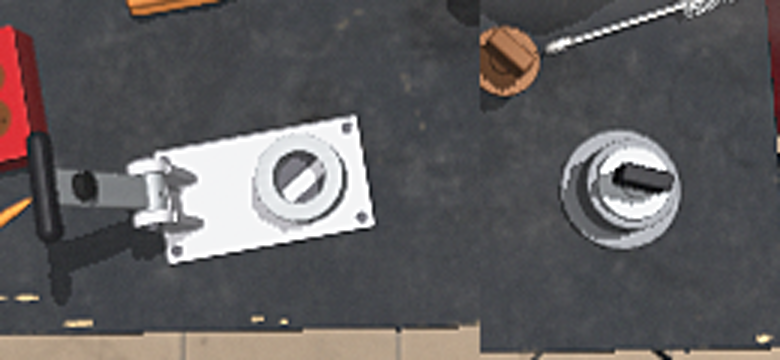

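The top crop shows the socket, with a bright diagonal band on its floor at crop (298,180), probably the slot at about 0.5 rad. The core wing is at crop (643,178), tilted about 15°. Next I'll lift the arm and go over the core.

Emit:
move_arm(plan=[[1, 0.006, -0.02, 0.03, 0, 0, -4], [1, 0.014, -0.046, 0.03, 0, 0, -4.5], [1, 0.014, -0.046, 0.03, 0, 0, -4.5], [1, 0.014, -0.048, 0.02, 0, 0, -4.5], [1, 0.014, -0.048, 0, 0, 0, -4.5], [1, 0.014, -0.048, 0, 0, 0, -4.5], [1, 0.014, -0.048, 0, 0, 0, -4.5], [1, 0.014, -0.048, 0, 0, 0, -4.5], [1, 0.014, -0.048, 0, 0, 0, -4.5], [1, 0.012, -0.048, 0, 0, 0, -4.5], [1, 0.01, -0.048, 0, 0, 0, -4.5], [1, 0.008, -0.048, 0, 0, 0, -4.5], [1, 0.008, -0.048, 0, 0, 0, -4.5], [1, 0.008, -0.048, 0, 0, 0, -4.5], [1, 0.008, -0.048, 0, 0, 0, -4.5], [1, 0.008, -0.048, 0, 0, 0, -4.5], [1, 0.008, -0.048, 0, 0, 0, -4.5], [1, 0.006, -0.048, 0, 0, 0, -4.5], [1, 0.006, -0.03, 0, 0, 0, 0], [1, 0, 0, 0, 0, 0, 0]])

```text
time_s: 2.7
tcp_pos: [0.4725, -0.2462, 0.3357]
eef_rot: [179.9, -0.0, -104.5]
contact_force: [-0.0, 0.2, -0.8]
gripper_width: 0.0878
gripper_force: 0.0
```

Run:
```python
from h import *
c=cap('wrist'); save(c,'w1.png'); print(-c['R'].T@c['t'],c['R'])
print(pix(c,[[.487,-.28,.086],[.487,-.28,.04],[.477,.075,.044]]),telemetry.get_state()['joints'])
```

```text
[ 0.45264939 -0.32411442  0.49525018] [[-9.68102530e-01  2.50553440e-01  6.82382697e-04]
 [ 2.39314022e-01  9.23861584e-01  2.98678041e-01]
 [ 7.42043835e-02  2.89314271e-01 -9.54353688e-01]]
[[303.49866101 143.32912462]
 [305.18699619 139.23188308]
 [365.12843913 339.37050505]] [-6.32680939e+00  3.93321958e+00 -6.63218215e+00 -1.30037214e-02
 -7.95092614e+01 -8.11406016e+00]
```

View pics/w1.png

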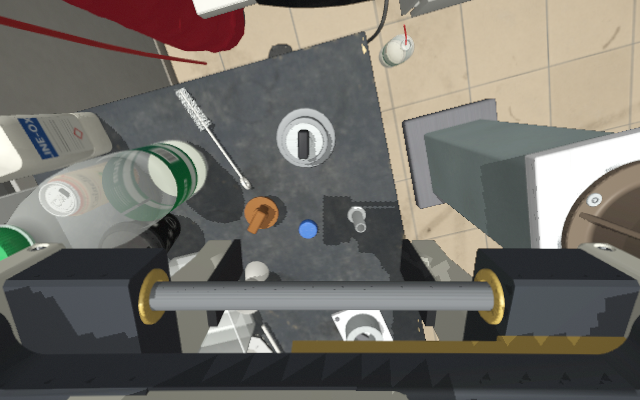

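The wrist view shows the core wing at (304,144), almost vertical in the picture, and the nozzle at (358,218). This agrees with the top camera.

```bash
cat > core.py <<'E'
from h import *
def core(n,q):
    c=cap(n);P=cloud(c);v=cv2.cvtColor(c['img'],cv2.COLOR_RGB2HSV)[...,2]
    d=np.hypot(P[...,0]-q[0],P[...,1]-q[1])
    m=(d<.03)&(P[...,2]>.075)
    print(n,m.sum(),'z',np.percentile(P[m][:,2],[5,50,95]),'V',np.percentile(v[m],[5,50,95]))
    z=np.median(P[m][:,2])
    m&=abs(P[...,2]-z)<.004
    px=np.argwhere(m)[:,::-1]; p=plane(c,px,.086)[:,:2].astype(np.float32)
    print(' top',p.mean(0),cv2.minAreaRect(p),np.degrees(np.arctan2(*np.linalg.svd(p-p.mean(0),full_matrices=False)[2][0][::-1])))
    for nm,zz in (('rim',.040),('collar',.046)):
        m=(d<.05)&(abs(P[...,2]-zz)<.0025)
        if m.sum()>20:
            p=plane(c,np.argwhere(m)[:,::-1],zz)[:,:2].astype(np.float32); print(' ',nm,m.sum(),cv2.minEnclosingCircle(p))
for n in ('wrist','top','scene'): core(n,(.487,-.279))
E
python3 core.py
```

```text
wrist 24320 z [0.41539044 0.43717154 0.44671208] V [ 34.  57. 157.]
 top [0.7085274  0.02291883] ((0.7154340744018555, 0.025403089821338654), (0.0522565059363842, 0.44481196999549866), 76.71942138671875) -14.247076
  rim 549 ((0.48877444863319397, -0.27810990810394287), 0.033334605395793915)
  collar 623 ((0.4871278703212738, -0.27814561128616333), 0.029615892097353935)
top 128 z [0.07983798 0.08577648 0.08834027] V [ 13.35 107.   118.65]
 top [ 0.4874377 -0.2800019] ((0.48738399147987366, -0.2797623872756958), (0.035503093153238297, 0.01368802972137928), 74.58497619628906) -105.61606
  rim 206 ((0.48778730630874634, -0.27984780073165894), 0.032992664724588394)
  collar 253 ((0.48892664909362793, -0.27823305130004883), 0.030063576996326447)
scene 100 z [0.07532566 0.08228067 0.41172818] V [36.   54.5  84.05]
 top [ 0.48134884 -0.26810586] ((0.4804319143295288, -0.2683749198913574), (0.040111809968948364, 0.020690716803073883), 75.3403091430664) 81.726074
  rim 86 ((0.48419690132141113, -0.2719242572784424), 0.031998466700315475)
  collar 79 ((0.4844051003456116, -0.2729005813598633), 0.025687415152788162)
```

Emit:
move_arm(plan=[[1, 0.008, -0.017, -0.04, 0, 0, -1], [1, 0.007, -0.016, -0.05, 0, 0, 0], [1, 0, 0, -0.055, 0, 0, 0], [1, 0, 0, -0.055, 0, 0, 0], [1, 0, 0, -0.045, 0, 0, 0], [1, 0, 0, -0.025, 0, 0, 0], [1, 0, 0, -0.014, 0, 0, 0], [1, 0, 0, 0, 0, 0, 0], [1, 0, 0, 0, 0, 0, 0]])

```text
time_s: 4.03
tcp_pos: [0.4887, -0.2776, 0.0539]
eef_rot: [-179.9, -0.0, -105.3]
contact_force: [0.8, 0.7, 0.3]
gripper_width: 0.0877
gripper_force: 0.0
```

Emit:
move_arm(plan=[[1, -0.001, -0.001, -0.003, 0, 0, 0], [-1, 0, 0, 0, 0, 0, 0], [-1, 0, 0, 0, 0, 0, 0], [-1, 0, 0, 0, 0, 0, 0], [-1, 0, 0, 0, 0, 0, 0], [-1, 0, 0, 0, 0, 0, 0], [-1, 0, 0, 0, 0, 0, 0]], force=25)

```text
time_s: 4.9
tcp_pos: [0.4867, -0.2785, 0.0495]
eef_rot: [180.0, 0.0, -105.3]
contact_force: [-0.1, -0.2, -0.5]
gripper_width: 0.0331
gripper_force: 0.0
```

Emit:
move_arm(plan=[[-1, 0, 0, 0, 0, 0, 0], [-1, 0, 0, 0, 0, 0, 0], [-1, 0, 0, 0, 0, 0, 0], [-1, 0, 0, 0, 0, 0, 0]])

```text
time_s: 5.4
tcp_pos: [0.4868, -0.2786, 0.0496]
eef_rot: [-180.0, 0.0, -105.3]
contact_force: [0.3, -0.4, -0.1]
gripper_width: 0.0203
gripper_force: 25.0
```

Emit:
move_arm(plan=[[-1, 0, 0, 0, 0, 0, 0], [-1, 0, 0, 0, 0, 0, 0]])

```text
time_s: 5.65
tcp_pos: [0.4867, -0.2785, 0.0496]
eef_rot: [-180.0, 0.0, -105.3]
contact_force: [1.0, -0.2, -0.8]
gripper_width: 0.0205
gripper_force: 25.0
```

Run:
```python
from h import *
s=telemetry.get_state(); print({k:np.round(s[k],4) for k in ('tcp_pos','eef_rot','contact_force','moment','gripper_width','gripper_force')})
c=cap('wrist'); u=pix(c,[[.487,-.279,.07]])[0].astype(int); print(u)
cr=c['img'][max(0,u[1]-100):u[1]+100,u[0]-130:u[0]+130]; cv2.imwrite('pics/w2.png',cv2.resize(cr,None,fx=3,fy=3)[:,:,::-1])
```

```text
{'tcp_pos': array([ 0.4867, -0.2785,  0.0496]), 'eef_rot': array([-1.799924e+02,  5.000000e-04, -1.053202e+02]), 'contact_force': array([ 1.0053, -0.169 , -0.7993]), 'moment': array([ 0.061 , -0.4126, -0.031 ]), 'gripper_width': np.float64(0.0205), 'gripper_force': np.float64(24.9999)}
[320 270]
```

View pics/w2.png

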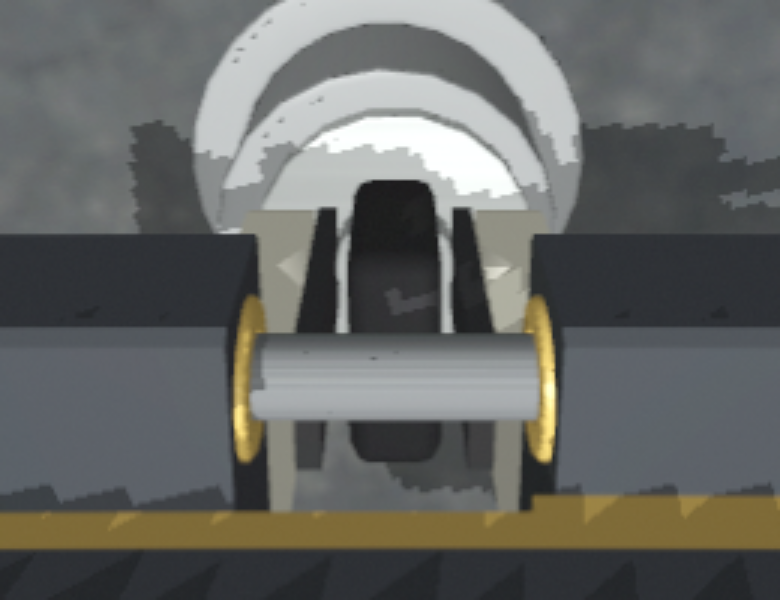

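The crop shows a steel neck just below the wing, at crop (395,290), held by the fingertips while the pads stand clear of the wing. I'll reopen, rise about 6.5 mm and grip the wing itself.

Emit:
move_arm(plan=[[-0.4, 0, 0, 0, 0, 0, 0], [-0.4, 0, 0, 0, 0, 0, 0], [-0.4, 0, 0, 0.0065, 0, 0, 0], [-0.4, 0, 0, 0, 0, 0, 0], [-1, 0, 0, 0, 0, 0, 0], [-1, 0, 0, 0, 0, 0, 0], [-1, 0, 0, 0, 0, 0, 0], [-1, 0, 0, 0, 0, 0, 0]], force=25)

```text
time_s: 6.7
tcp_pos: [0.4866, -0.2785, 0.056]
eef_rot: [180.0, -0.0, -105.3]
contact_force: [-0.7, 0.2, 1.2]
gripper_width: 0.0138
gripper_force: 25.0
```

Now the grip is on the 13.8 mm wing. I'll lift straight up, then carry to the socket side and look at the socket with the wrist camera.

Emit:
move_arm(plan=[[-1, 0, 0, 0.02, 0, 0, 0], [-1, 0, 0, 0.04, 0, 0, 0], [-1, 0, 0, 0.05, 0, 0, 0], [-1, 0, 0, 0.05, 0, 0, 0], [-1, -0.002, 0.03, 0.05, 0, 0, 4], [-1, -0.002, 0.035, 0.04, 0, 0, 4.5], [-1, -0.003, 0.04, 0.014, 0, 0, 4.5], [-1, -0.003, 0.04, 0, 0, 0, 4.5], [-1, -0.003, 0.04, 0, 0, 0, 4.5], [-1, -0.003, 0.04, 0, 0, 0, 4.5], [-1, -0.003, 0.04, 0, 0, 0, 4.5], [-1, -0.003, 0.04, 0, 0, 0, 4.5], [-1, -0.003, 0.04, 0, 0, 0, 4.5], [-1, -0.003, 0.03, 0, 0, 0, 4.5], [-1, -0.002, 0.013, 0, 0, 0, 1], [-1, 0, 0, 0, 0, 0, 0], [-1, 0, 0, 0, 0, 0, 0]])

```text
time_s: 8.82
tcp_pos: [0.4566, 0.1089, 0.3199]
eef_rot: [180.0, -0.0, -59.9]
contact_force: [-0.0, -0.4, -2.0]
gripper_width: 0.0139
gripper_force: 25.0
```

Run:
```python
from h import *
s=telemetry.get_state(); print({k:np.round(s[k],4) for k in ('time_s','tcp_pos','eef_rot','contact_force','gripper_width','gripper_force','joints')})
c=cap('wrist'); save(c,'w3.png'); print(pix(c,[[.4775,.0745,.044],list(s['tcp_pos'])]))
P=cloud(c)
for n,c in (('wrist',c),('top',cap('top'))):
    P=cloud(c); d=np.hypot(P[...,0]-.477,P[...,1]-.0755)
    m=(d<.045)&(abs(P[...,2]-.044)<.0025); m=cv2.morphologyEx(m.astype(np.uint8),cv2.MORPH_OPEN,np.ones((3,3)))>0
    if m.sum()>20:
        p=plane(c,np.argwhere(m)[:,::-1],.044)[:,:2].astype(np.float32); print(n,m.sum(),cv2.minEnclosingCircle(p),p.mean(0), np.median(P[m][:,2]))
```

```text
{'time_s': np.float64(8.825), 'tcp_pos': array([0.4566, 0.1089, 0.3199]), 'eef_rot': array([ 1.799737e+02, -3.400000e-03, -5.988740e+01]), 'contact_force': array([-0.0306, -0.3704, -2.0112]), 'gripper_width': np.float64(0.0139), 'gripper_force': np.float64(24.9885), 'joints': array([ 3.75292e+01, -2.25590e+00, -1.49650e+01, -1.00000e-04,
       -7.73175e+01, -7.41650e+00])}
[[321.10851225 132.97002539]
 [322.0895937  253.16388112]]
wrist 816 ((0.478196918964386, 0.07725679874420166), 0.03187407925724983) [0.4782325 0.0776212] 0.04529318394151677
top 256 ((0.4773934781551361, 0.07487144321203232), 0.03150998800992966) [0.4754184  0.07050358] 0.043804335112478054
```

View pics/w3.png

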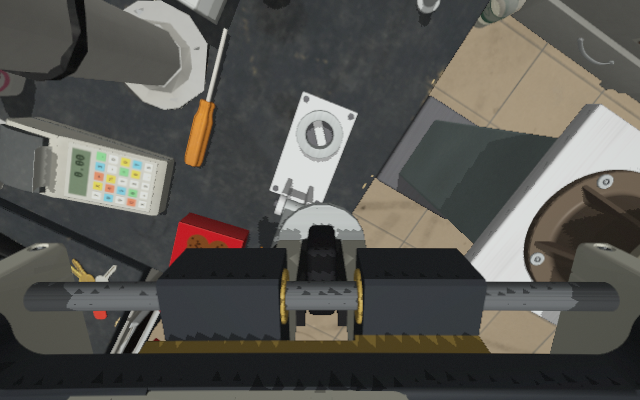

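The wrist view shows the socket rim at (320,134), with a bright diagonal band on its floor. The core hangs straight in the fingers at (322,250). I'll measure the band's direction in the bore.

```bash
python3 - <<'E'
from h import *
for n,o in (('wrist',(.4782,.0773)),('top',(.4774,.0749))):
    c=cap(n); P=cloud(c); v=cv2.cvtColor(c['img'],cv2.COLOR_RGB2GRAY)
    q=pix(c,[[*o,.0185]])[0]; print(n,q)
    # pixels of the floor: resample to metric patch at floor height
    g=np.arange(-.02,.0201,.0005); X=np.array([[o[0]+a,o[1]+b,.0185] for a in g[::-1] for b in g[::-1]])
    uv=pix(c,X).astype(np.float32).reshape(len(g),len(g),2)
    im=cv2.remap(c['img'],uv[...,0],uv[...,1],cv2.INTER_LINEAR)
    dz=cv2.remap(P[...,2].astype(np.float32),uv[...,0],uv[...,1],cv2.INTER_NEAREST)
    cv2.imwrite('pics/f_%s.png'%n,cv2.resize(np.hstack([im,cv2.cvtColor(np.clip(dz/.05*255,0,255).astype(np.uint8),cv2.COLOR_GRAY2RGB)]),None,fx=4,fy=4)[:,:,::-1])
    print(np.round(dz[::8,::8]*1000).astype(int))
E
python3 -c "
import cv2,numpy as np
a=cv2.imread('pics/f_wrist.png');b=cv2.imread('pics/f_top.png');cv2.imwrite('pics/f.png',np.vstack([a,b])[:600])"; python3 -c "
import cv2;print(cv2.imread('pics/f.png').shape)"
```

```text
wrist [319.79738911 132.88223789]
[[ 46  45  46  46  45  46  46  44 480  45  46]
 [ 44  45  38  20  19  19  18  44  46  45  45]
 [ 45  28  20  20  21  20   8   9  10  47  46]
 [ 41  22  21  21  19   9  10   9   9  45  45]
 [ 39  19  19  21  10  10   9  10   9  20  46]
 [ 25  21  21  10   7   9  10  11  21  20  44]
 [ 25  21  10  10   9   9  19  20  20  20  46]
 [ 39   9   8  10   8  20  19  20  18  20  45]
 [ 45  31   9  10  19  21  19  19  21  47  45]
 [ 47  44  29  20  18  19  21  21  45  45  44]
 [ 45  48  45  44  24  37  42  45  45  45  47]]
top [262.93462326 229.7788229 ]
[[43 40 37 32 25 23 35 44 45 44 45]
 [43 32 16 19 19 15 18 10 43 43 42]
 [37 19 17 17 16 21 20  6  8 44 44]
 [32 17 18 16 18 16  9  7  9 44 41]
 [23 21 20 19 15  5  9  7  7 42 44]
 [26 18 18 16  7 10  8 15 19 43 43]
 [29 18 10  7  6  9 17 19 19 46 45]
 [45  6  7  9 11  9 17 16 19 44 43]
 [40 18  7  7  7 20 19 19 47 42 44]
 [43 44 44  8 18 18 43 45 44 45 45]
 [45 42 42 46 43 44 45 42 44 42 39]]
(600, 648, 3)
```

View pics/f.png

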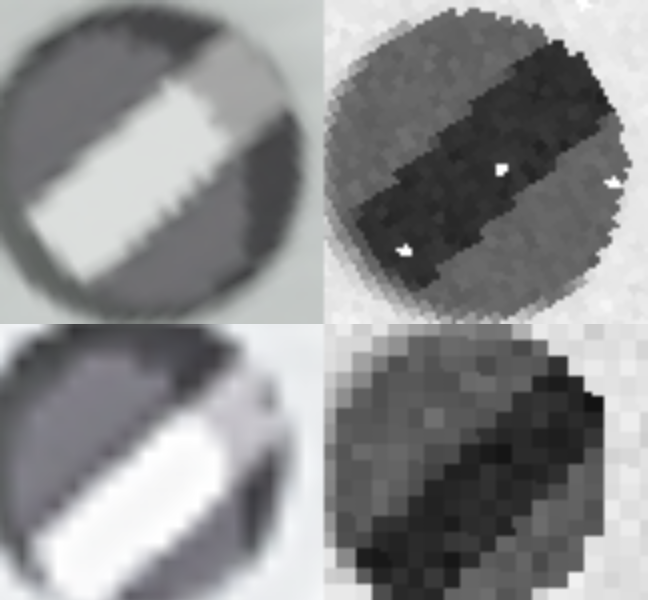

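The slot shows clearly in both views, as a 10 mm deep band in the depth half of each. I'll fit its direction and centre.

Run:
```python
from h import *
for n,o in (('wrist',(.4782,.0773)),('top',(.4774,.0749))):
  for rep in range(2):
    c=cap(n); P=cloud(c)
    d=np.hypot(P[...,0]-o[0],P[...,1]-o[1]); out=[]
    m=(d<.024)&(P[...,2]<.0145)&(P[...,2]>0)
    p=plane(c,np.argwhere(m)[:,::-1],.0085)[:,:2].astype(np.float32)
    v=np.linalg.svd(p-p.mean(0),full_matrices=False)[2][0]; a=np.degrees(np.arctan2(v[1],v[0]))%180
    rc=cv2.minAreaRect(p)
    m=(d<.045)&(abs(P[...,2]-.0445)<.003); q=plane(c,np.argwhere(m)[:,::-1],.044)[:,:2]
    # block-frame plate angle
    m2=(d<.17)&(abs(P[...,2]-.008)<.004)&(c['img'].min(2)>140)
    k,l,st,_=cv2.connectedComponentsWithStats(m2.astype(np.uint8)); b=1+st[1:,4].argmax()
    w=plane(c,np.argwhere(l==b)[:,::-1],.008)[:,:2].astype(np.float32)
    print(n,len(p),'slot dir',a-90,p.mean(0),rc[1:],'rim',cv2.minEnclosingCircle(q.astype(np.float32)),'plate',cv2.minAreaRect(w))
```

```text
wrist 214 slot dir 42.946793 [0.47763532 0.0783737 ] ((0.012456489726901054, 0.036114878952503204), 42.55985641479492) rim ((0.4783371388912201, 0.07737008482217789), 0.03181077912449837) plate ((0.4733278751373291, 0.1093161478638649), (0.08375795930624008, 0.15442894399166107), 9.702503204345703)
wrist 213 slot dir 42.524734 [0.477583   0.07840792] ((0.012501048855483532, 0.03578794747591019), 42.37776565551758) rim ((0.47827064990997314, 0.0773632749915123), 0.031785618513822556) plate ((0.47333914041519165, 0.10942190885543823), (0.08375947177410126, 0.15443329513072968), 9.71196460723877)
top 86 slot dir 43.879562 [0.47764704 0.07687321] ((0.021338829770684242, 0.035548798739910126), 53.01427459716797) rim ((0.4772782623767853, 0.07483837753534317), 0.031629908829927444) plate ((0.47550681233406067, 0.08757057785987854), (0.0832468792796135, 0.11547697335481644), 9.50827693939209)
top 88 slot dir 44.728485 [0.47778085 0.07693546] ((0.018172375857830048, 0.0351158082485199), 47.46317672729492) rim ((0.477396160364151, 0.07490429282188416), 0.03149784356355667) plate ((0.47599998116493225, 0.08765317499637604), (0.084246926009655, 0.11547697335481644), 9.50827693939209)
```

Emit:
move_arm(plan=[[-1, 0.007, -0.011, 0, 0, 0, 4.2], [-1, 0.007, -0.011, -0.03, 0, 0, 4.2], [-1, 0.007, -0.0106, -0.045, 0, 0, 4.1], [-1, 0, 0, -0.05, 0, 0, 0], [-1, 0, 0, -0.05, 0, 0, 0], [-1, 0, 0, -0.03, 0, 0, 0], [-1, 0, 0, -0.015, 0, 0, 0], [-1, 0, 0, 0, 0, 0, 0], [-1, 0, 0, 0, 0, 0, 0]])

```text
time_s: 10.35
tcp_pos: [0.4783, 0.0771, 0.1008]
eef_rot: [-179.9, -0.0, -47.3]
contact_force: [1.0, -0.7, -1.7]
gripper_width: 0.0135
gripper_force: 25.0
```

Run:
```python
from h import *
s=telemetry.get_state(); print({k:np.round(s[k],4) for k in ('tcp_pos','eef_rot','contact_force','moment')})
c=cap('wrist');t=s['tcp_pos'];P=cloud(c)
def circ(z,q,rr,tol=.0025):
    d=np.hypot(P[...,0]-q[0],P[...,1]-q[1]); m=(d<rr)&(abs(P[...,2]-z)<tol)
    p=plane(c,np.argwhere(m)[:,::-1],z)[:,:2].astype(np.float32); return m.sum(),cv2.minEnclosingCircle(p) if m.sum()>10 else None
print('collar',circ(t[2]-.010,t[:2],.035)); print('rim',circ(.044,(.4777,.0765),.045))
cr=c['img'][40:300,190:450]; cv2.imwrite('pics/w4.png',cv2.resize(cr,(600,600))[:,:,::-1])
```

```text
{'tcp_pos': array([0.4783, 0.0771, 0.1008]), 'eef_rot': array([-1.799433e+02, -2.730000e-02, -4.731160e+01]), 'contact_force': array([ 1.0342, -0.7115, -1.6544]), 'moment': array([ 0.0462, -0.0552, -0.0067])}
collar (np.int64(1983), ((0.4808369278907776, 0.07498950511217117), 0.02550692856311798))
rim (np.int64(1913), ((0.4787972867488861, 0.07653415203094482), 0.03184576332569122))
```

View pics/w4.png

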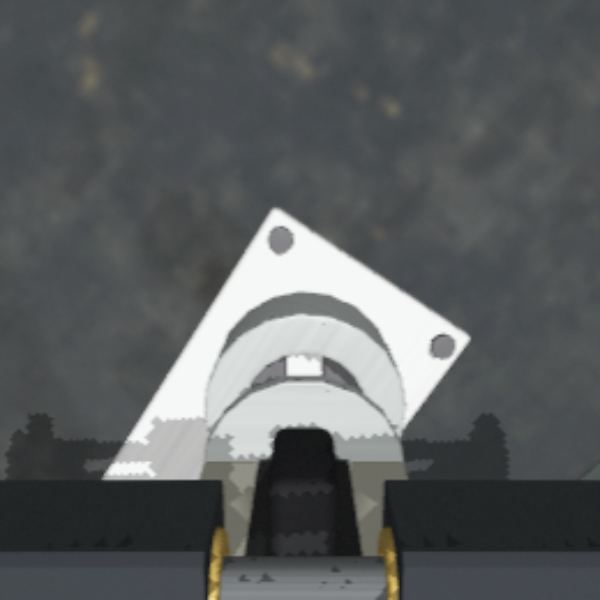

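The crop shows the slot's bright end at (305,366) lined up with the wing and tongue, and the collar above the rim. I'll compare collar and rim centres from their far edges.

```bash
cat > rel.py <<'E'
from h import *
s=telemetry.get_state(); t=s['tcp_pos']; y=np.radians(s['eef_rot'][2]); u=np.array([np.cos(y),np.sin(y)]); w=np.array([-u[1],u[0]])
from scipy.optimize import least_squares
def run():
    c=cap('wrist');P=cloud(c); res=[]
    for z,R,q in ((t[2]-.010,.026,t[:2]+.002*u),(.044,.032,np.array([.4783,.0768]))):
        d=np.hypot(P[...,0]-q[0],P[...,1]-q[1]); m=((d<R+.01)&(abs(P[...,2]-z)<.003)).astype(np.uint8)
        p=plane(c,np.argwhere(m)[:,::-1],z)[:,:2]; L=np.c_[(p-q)@u,(p-q)@w]
        # outer edge per angular bin on the far side
        a=np.degrees(np.arctan2(L[:,1],L[:,0])); rr=np.hypot(*L.T); E=[]
        for b in range(-70,70,5):
            k=(a>=b)&(a<b+5)
            if k.sum()>3: i=np.flatnonzero(k)[rr[k].argmax()]; E.append(L[i])
        E=np.array(E); f=least_squares(lambda x:np.hypot(*(E-x).T)-R,[0,0],loss='soft_l1',f_scale=.0005)
        res.append(q+f.x[0]*u+f.x[1]*w); print(len(E),np.round(res[-1],4),'rms',np.sqrt((f.fun**2).mean()))
    D=res[0]-res[1]; print('core-socket xy mm',D*1e3,'tool x,w',D@u*1e3,D@w*1e3)
for i in range(2): run()
E
python3 rel.py
```

```text
28 [0.479  0.0772] rms 0.00024721649782290174
28 [0.4783 0.077 ] rms 0.0002712370673745504
core-socket xy mm [0.63389486 0.18623696] tool x,w 0.2928856864008957 0.5922202959106029
28 [0.4789 0.0772] rms 0.0002595735723313131
28 [0.4785 0.0771] rms 0.0002991717781934397
core-socket xy mm [0.4210404  0.15868004] tool x,w 0.16882621118907584 0.4170756362275697
```

Emit:
move_arm(plan=[[-1, -0.0005, 0, -0.006, 0, 0, 0], [-1, 0, 0, -0.006, 0, 0, 0], [-1, 0, 0, -0.006, 0, 0, 0], [-1, 0, 0, -0.004, 0, 0, 0], [-1, 0, 0, 0, 0, 0, 0]])

```text
time_s: 11.12
tcp_pos: [0.477, 0.0767, 0.0776]
eef_rot: [180.0, 0.0, -47.3]
contact_force: [0.2, -0.2, -1.0]
gripper_width: 0.0138
gripper_force: 25.0
```

Emit:
move_arm(plan=[[-1, 0, 0, -0.004, 0, 0, 0], [-1, 0, 0, -0.003, 0, 0, 0], [-1, 0, 0, -0.002, 0, 0, 0], [-1, 0, 0, -0.002, 0, 0, 0], [-1, 0, 0, 0, 0, 0, 0]])

```text
time_s: 11.75
tcp_pos: [0.4771, 0.0769, 0.0669]
eef_rot: [180.0, 0.0, -47.3]
contact_force: [-0.1, 0.7, -0.6]
gripper_width: 0.0138
gripper_force: 25.0
```

Emit:
move_arm(plan=[[-1, 0, 0, -0.0015, 0, 0, 0], [-1, 0, 0, -0.0015, 0, 0, 0], [-1, 0, 0, 0, 0, 0, 0]])

```text
time_s: 12.12
tcp_pos: [0.4771, 0.0768, 0.0639]
eef_rot: [180.0, 0.0, -47.3]
contact_force: [-0.1, 0.7, -2.8]
gripper_width: 0.0142
gripper_force: 25.0
```

Emit:
move_arm(plan=[[-1, 0, 0, -0.0015, 0, 0, 0], [-1, 0, 0, -0.0015, 0, 0, 0], [-1, 0, 0, -0.0005, 0, 0, 0], [-1, 0, 0, 0, 0, 0, 0]])

```text
time_s: 12.62
tcp_pos: [0.4771, 0.0769, 0.0605]
eef_rot: [180.0, 0.0, -47.3]
contact_force: [0.9, -0.3, -2.3]
gripper_width: 0.0137
gripper_force: 25.0
```

Emit:
move_arm(plan=[[-1, 0, 0, -0.0005, 0, 0, 0], [-1, 0, 0, -0.0005, 0, 0, 0], [-1, 0, 0, 0, 0, 0, 0]])

```text
time_s: 13.0
tcp_pos: [0.4772, 0.0769, 0.06]
eef_rot: [-180.0, -0.0, -47.3]
contact_force: [-2.3, 0.8, 5.0]
gripper_width: 0.0137
gripper_force: 25.0
```

The core seated at TCP z 0.060 with a light contact of about 7 N. I'll release it and rise.

Emit:
move_arm(plan=[[-0.2, 0, 0, 0.0005, 0, 0, 0], [-0.2, 0, 0, 0, 0, 0, 0], [-0.2, 0, 0, 0, 0, 0, 0], [-0.2, 0, 0, 0, 0, 0, 0], [-0.2, 0, 0, 0, 0, 0, 0], [-0.2, 0, 0, 0.015, 0, 0, 0], [-0.2, 0, 0, 0.03, 0, 0, 0], [-0.2, 0, 0, 0.04, 0, 0, 0], [-0.2, 0, 0, 0.05, 0, 0, 0], [-0.2, 0, 0, 0.05, 0, 0, 0], [-0.2, 0, 0, 0.05, 0, 0, 0], [-0.2, 0, 0, 0.03, 0, 0, 0], [-0.2, 0, 0, 0, 0, 0, 0]])

```text
time_s: 14.62
tcp_pos: [0.4781, 0.0772, 0.3277]
eef_rot: [-179.7, -0.1, -47.3]
contact_force: [0.3, -0.0, -0.6]
gripper_width: 0.0355
gripper_force: 0.0
```

Run:
```python
from h import *
s=telemetry.get_state(); print({k:np.round(s[k],4) for k in ('time_s','tcp_pos','eef_rot','joints')})
o=np.array([.4775,.0768]); b=np.radians(9.65); bx=np.array([np.cos(b),np.sin(b)]); by=np.array([-bx[1],bx[0]])
for n in ('wrist','top','scene'):
    c=cap(n);P=cloud(c);g=c['img'].max(2); d=np.hypot(P[...,0]-o[0],P[...,1]-o[1])
    m=(d<.028)&(P[...,2]>.06)&(P[...,2]<.13); print(n,'core z',m.sum(),np.percentile(P[m][:,2],[5,50,90]) if m.sum() else '')
    m=(d<.024)&(P[...,2]>.038)&(P[...,2]<.062); print('  collar z',np.median(P[m][:,2]) if m.sum() else '')
    L=np.stack([(P[...,:2]-o)@bx,(P[...,:2]-o)@by,P[...,2]],-1)
    m=(abs(L[...,0])<.045)&(L[...,1]>.05)&(L[...,1]<.2)&(L[...,2]>.19)&(L[...,2]<.26)
    m1=m&(g<75); X=L[m1]; 
    if len(X)>20: print('  handle blk',len(X),np.median(X,0),np.percentile(X,[3,97],axis=0).round(4).tolist())
    m=(abs(L[...,0])<.03)&(L[...,1]>.05)&(L[...,1]<.2)&(L[...,2]>.12)&(L[...,2]<.19)
    X=L[m]; print('  bar',len(X),[(round(z,3),np.median(X[abs(X[:,2]-z)<.01],0).round(4).tolist()) for z in (.13,.15,.17) if (abs(X[:,2]-z)<.01).sum()>4])
```

```text
{'time_s': np.float64(14.625), 'tcp_pos': array([0.4781, 0.0772, 0.3277]), 'eef_rot': array([-1.797284e+02, -8.190000e-02, -4.731680e+01]), 'joints': array([ 3.25324e+01, -1.05540e+00, -1.28421e+01,  3.35000e-02,
       -7.79315e+01,  1.01441e+01])}
wrist core z 353 [0.06090348 0.09086563 0.09202684]
  collar z 0.0515646923915139
  bar 116 [(0.13, [0.006, 0.0941, 0.1276])]
top core z 46 [0.08758139 0.08964862 0.09108976]
  collar z 0.04937219416121752
  handle blk 217 [-0.00991293  0.1166358   0.22505494] [[-0.0303, 0.1014, 0.1953], [0.0029, 0.1253, 0.2284]]
  bar 155 [(0.13, [0.0028, 0.094, 0.1339]), (0.15, [-0.0017, 0.0985, 0.1495]), (0.17, [-0.006, 0.1026, 0.1676])]
scene core z 213 [0.06256915 0.08220413 0.08833573]
  collar z 0.04837838517597934
  handle blk 358 [-0.00561536  0.12622518  0.22223821] [[-0.0305, 0.1075, 0.1935], [0.0264, 0.1294, 0.2258]]
  bar 412 [(0.13, [-0.0051, 0.1031, 0.1301]), (0.15, [-0.0047, 0.108, 0.1502]), (0.17, [-0.006, 0.1128, 0.17])]
```

The core's top is at z 0.090 and its collar at 0.050, so it is fully home and released. The handle is at block y≈0.119, z≈0.221, which puts the clamp at about 1.8 rad. I'll close the fingers and go behind the handle.

Emit:
move_arm(plan=[[-1, -0.003, 0.016, 0, 0, 0, -4], [-1, -0.005, 0.028, 0, 0, 0, -5], [-1, -0.005, 0.028, 0, 0, 0, -6], [-1, -0.005, 0.028, 0, 0, 0, -6], [-1, -0.005, 0.028, 0, 0, 0, -6], [-1, -0.0045, 0.029, 0, 0, 0, -6], [-1, 0, 0, -0.02, 0, 0, 0], [-1, 0, 0, -0.04, 0, 0, 0], [-1, 0, 0, -0.04, 0, 0, 0], [-1, 0, 0, -0.017, 0, 0, 0], [-1, 0, 0, 0, 0, 0, 0], [-1, 0, 0, 0, 0, 0, 0]])

```text
time_s: 16.27
tcp_pos: [0.4499, 0.234, 0.2084]
eef_rot: [-180.0, -0.0, -80.3]
contact_force: [0.7, -0.7, 0.1]
gripper_width: 0.0005
gripper_force: 0.0
```

Emit:
move_arm(plan=[[-1, 0.0017, -0.0099, 0, 0, 0, 0], [-1, 0.0017, -0.0099, 0, 0, 0, 0], [-1, 0.0017, -0.0099, 0, 0, 0, 0], [-1, 0.0017, -0.0099, 0, 0, 0, 0]])

```text
time_s: 16.77
tcp_pos: [0.4568, 0.1937, 0.2085]
eef_rot: [-179.9, 0.0, -80.3]
contact_force: [-0.0, 1.6, 0.8]
gripper_width: 0.0003
gripper_force: 0.7
```

Emit:
move_arm(plan=[[-1, 0.0017, -0.0099, 0, 0, 0, 0], [-1, 0.0017, -0.0099, 0, 0, 0, 0], [-1, 0.0017, -0.0099, 0, 0, 0, 0], [-1, 0.0017, -0.0099, 0, 0, 0, 0], [-1, 0.0017, -0.0099, 0, 0, 0, 0], [-1, 0.0005, -0.003, 0, 0, 0, 0], [-1, 0, 0, 0, 0, 0, 0]])

```text
time_s: 17.65
tcp_pos: [0.4656, 0.1414, 0.2082]
eef_rot: [-180.0, -0.0, -80.3]
contact_force: [0.6, 1.1, 0.1]
gripper_width: 0.0006
gripper_force: 0.0
```

```bash
cat > cl.py <<'E'
from h import *
s=telemetry.get_state(); print({k:np.round(s[k],4) for k in ('time_s','tcp_pos','contact_force')})
o=np.array([.4775,.0768]); b=np.radians(9.65); bx=np.array([np.cos(b),np.sin(b)]); by=np.array([-bx[1],bx[0]])
print('tcp blk',(s['tcp_pos'][:2]-o)@bx,(s['tcp_pos'][:2]-o)@by)
for n in ('top','scene'):
    c=cap(n);P=cloud(c);g=c['img'].max(2)
    L=np.stack([(P[...,:2]-o)@bx,(P[...,:2]-o)@by,P[...,2]],-1)
    # handle ends, clear of the fingers
    for sg in (-1,1):
        m=(sg*L[...,0]>.022)&(sg*L[...,0]<.036)&(L[...,1]>-.06)&(L[...,1]<.14)&(L[...,2]>.096)&(L[...,2]<.24)&(g<75)
        if m.sum()>4: print(n,sg,m.sum(),np.median(L[m],0).round(4),np.percentile(L[m],[3,97],axis=0).round(3).tolist())
    c['img'][0,0]=0; save(c,'cl_%s_%d.png'%(n,s['time_s']*10))
E
python3 cl.py
```

```text
{'time_s': np.float64(17.65), 'tcp_pos': array([0.4656, 0.1414, 0.2082]), 'contact_force': array([0.563 , 1.0882, 0.0712])}
tcp blk -0.0009499408111320227 0.06566415171034938
top -1 12 [-0.0303  0.0468  0.218 ] [[-0.032, 0.042, 0.105], [-0.022, 0.09, 0.221]]
scene -1 77 [-0.027   0.052   0.2156] [[-0.032, 0.045, 0.099], [-0.023, 0.096, 0.22]]
```

The handle is at block y≈0.048, z≈0.215, about 1.2 rad. I'll go over its top and press it down along its arc.

Emit:
move_arm(plan=[[-1, 0, 0, 0.015, 0, 0, 0], [-1, 0, 0, 0.015, 0, 0, 0], [-1, 0.0012, -0.0074, 0, 0, 0, 0], [-1, 0.0013, -0.0074, 0, 0, 0, 0], [-1, 0, 0, -0.008, 0, 0, 0], [-1, 0, 0, -0.007, 0, 0, 0], [-1, 0.0019, -0.0109, -0.005, 0, 0, 0], [-1, 0.0018, -0.0104, -0.006, 0, 0, 0], [-1, 0.0017, -0.0098, -0.0071, 0, 0, 0], [-1, 0.0015, -0.0091, -0.0081, 0, 0, 0], [-1, 0.0014, -0.0082, -0.0089, 0, 0, 0], [-1, 0.0012, -0.0073, -0.0097, 0, 0, 0], [-1, 0, 0, 0, 0, 0, 0]])

```text
time_s: 19.38
tcp_pos: [0.4768, 0.0709, 0.177]
eef_rot: [179.9, -0.0, -80.4]
contact_force: [0.0, 0.2, -0.4]
gripper_width: 0.0008
gripper_force: 0.0
```

```bash
python3 cl.py
```

```text
{'time_s': np.float64(19.375), 'tcp_pos': array([0.4768, 0.0709, 0.177 ]), 'contact_force': array([ 0.0356,  0.1601, -0.4242])}
tcp blk -0.0016500013539643332 -0.005712694667135514
top -1 6 [-0.0228  0.0879  0.1044] [[-0.024, 0.086, 0.103], [-0.022, 0.094, 0.107]]
scene -1 71 [-0.026  -0.0047  0.1683] [[-0.032, -0.011, 0.099], [-0.022, 0.095, 0.174]]
scene 1 12 [ 0.0254 -0.0035  0.1696] [[0.023, -0.005, 0.164], [0.028, -0.002, 0.172]]
```

Emit:
move_arm(plan=[[-1, 0.0011, -0.0063, -0.0104, 0, 0, 0], [-1, 0.0009, -0.0052, -0.011, 0, 0, 0], [-1, 0.0007, -0.0041, -0.0114, 0, 0, 0], [-1, 0.0005, -0.003, -0.0119, 0, 0, 0], [-1, 0.0002, -0.0012, -0.008, 0, 0, 0], [-1, 0, 0, 0, 0, 0, 0]])

```text
time_s: 20.23
tcp_pos: [0.4803, 0.0512, 0.1247]
eef_rot: [179.9, -0.0, -80.3]
contact_force: [-0.3, -0.4, 0.0]
gripper_width: 0.0002
gripper_force: 0.0
```

Emit:
move_arm(plan=[[-1, 0, -0.0003, -0.004, 0, 0, 0], [-1, 0, -0.0003, -0.004, 0, 0, 0], [-1, 0, 0, -0.003, 0, 0, 0], [-1, 0, 0, -0.0015, 0, 0, 0], [-1, 0, 0, 0, 0, 0, 0]])

```text
time_s: 20.85
tcp_pos: [0.4808, 0.0509, 0.113]
eef_rot: [180.0, -0.0, -80.3]
contact_force: [-0.5, 0.5, -0.6]
gripper_width: 0.0004
gripper_force: 0.0
```

Emit:
move_arm(plan=[[-1, 0, 0, -0.001, 0, 0, 0], [-1, 0, 0, -0.001, 0, 0, 0], [-1, 0, 0, -0.001, 0, 0, 0], [-1, 0, 0, 0, 0, 0, 0]])

```text
time_s: 21.35
tcp_pos: [0.4808, 0.0509, 0.11]
eef_rot: [180.0, 0.0, -80.3]
contact_force: [0.7, 0.6, 0.1]
gripper_width: 0.0005
gripper_force: 0.0
```

Emit:
move_arm(plan=[[-1, 0, 0, -0.001, 0, 0, 0], [-1, 0, 0, 0, 0, 0, 0]])

```text
time_s: 21.6
tcp_pos: [0.4809, 0.0508, 0.1092]
eef_rot: [-180.0, -0.0, -80.3]
contact_force: [-0.9, 0.4, 1.5]
gripper_width: 0.0004
gripper_force: 1.0
```

```bash
python3 cl.py
```

```text
{'time_s': np.float64(21.6), 'tcp_pos': array([0.4809, 0.0508, 0.1092]), 'contact_force': array([-0.933 ,  0.4357,  1.4508])}
tcp blk -0.0009985459398405077 -0.02616110697851796
top -1 48 [-0.033  -0.0375  0.1978] [[-0.036, -0.053, 0.104], [-0.023, 0.089, 0.218]]
scene -1 427 [-0.0286 -0.0103  0.1961] [[-0.035, -0.045, 0.099], [-0.022, 0.015, 0.216]]
scene 1 146 [0.0268 0.0002 0.197 ] [[0.022, -0.025, 0.101], [0.034, 0.014, 0.237]]
```

Emit:
move_arm(plan=[[-1, 0, 0, -0.0006, 0, 0, 0], [-1, 0, 0, 0, 0, 0, 0]])

```text
time_s: 21.95
tcp_pos: [0.481, 0.0508, 0.109]
eef_rot: [-180.0, -0.0, -80.3]
contact_force: [-1.9, 0.1, 7.4]
gripper_width: 0.0006
gripper_force: 3.7
```

The pad resists with 7 N at handle-top height 0.109, so the clamp is closed. I'll back off and check.

Emit:
move_arm(plan=[[-1, 0, 0, 0.004, 0, 0, 0], [-1, 0, 0, 0.02, 0, 0, 0], [-1, 0, 0, 0.04, 0, 0, 0], [-1, 0, 0, 0.05, 0, 0, 0], [-1, -0.01, -0.04, 0.05, 0, 0, 0], [-1, -0.01, -0.05, 0.04, 0, 0, 0], [-1, -0.01, -0.05, 0, 0, 0, 0], [-1, 0, -0.04, 0, 0, 0, 0], [-1, 0, 0, 0, 0, 0, 0], [-1, 0, 0, 0, 0, 0, 0]])

```text
time_s: 23.2
tcp_pos: [0.4514, -0.1259, 0.3091]
eef_rot: [180.0, 0.0, -80.4]
contact_force: [0.0, 0.0, 1.1]
gripper_width: 0.0003
gripper_force: 0.0
```

```bash
python3 cl.py; ls pics
python3 - <<'E'
import cv2,glob,os
f=max(glob.glob('pics/cl_scene*'),key=os.path.getmtime); i=cv2.imread(f)[140:320,170:440]; cv2.imwrite('pics/end.png',cv2.resize(i,None,fx=2.5,fy=2.5))
E
```

```text
{'time_s': np.float64(23.2), 'tcp_pos': array([ 0.4514, -0.1259,  0.3091]), 'contact_force': array([0.0191, 0.0402, 1.0889])}
tcp blk -0.05966808065556774 -0.1954466310012619
scene -1 58 [-0.0266 -0.0242  0.1022] [[-0.032, -0.032, 0.097], [-0.022, 0.095, 0.107]]
scene 1 25 [ 0.0258 -0.0247  0.1033] [[0.022, -0.031, 0.097], [0.031, -0.022, 0.108]]
cl_scene_176.png
cl_scene_193.png
cl_scene_216.png
cl_scene_232.png
cl_top_176.png
cl_top_193.png
cl_top_216.png
cl_top_232.png
crop_scene.png
crop_top.png
f.png
f_top.png
f_wrist.png
scene1.png
top1.png
w1.png
w2.png
w3.png
w4.png
```

View pics/end.png

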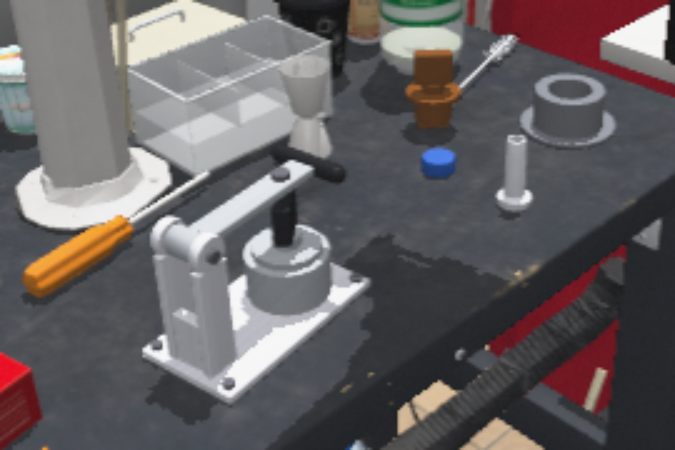

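The crop shows the bar level at (250,195) with its pad on the core's wing at (285,215). The collar is flush on the rim, and the jigger (305,105) and nozzle (513,175) are still standing. I'm handing in.

```bash
python3 -c "
from plant import workorder
print(workorder.close_job())"
```

```text
the job is handed in; nothing more can be done
None
```

The core is fully home in the socket, the clamp is closed on it with about 7 N at the handle, the jigger and spare nozzle are still standing where they were, and the job is handed in; no verdict came back.

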